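Space the strips of a soldering grate with a gauge

ROBOT

A 6-joint arm with a two-finger parallel gripper is mounted at the origin on the work surface. World frame = base frame: x ahead of the robot, y to its left, z up, the work surface at z = 0. Lengths are in mm, angles in rad, forces in N, time in s.
With the tool pointing down it reaches from about 275 to 750 mm from the base axis. Payload 10.2 kg.
Tool frame: the origin (TCP) lies at the very end of the fingers, on their centre line; the grasp point (between the pads) lies 19 mm behind it; z points along the fingers, y is the line along which they close (so a half turn about z gives the same grasp; the last joint's range is limited). The gripper opens to 85 mm and grips with 20 to 120 N. Pads are 22 mm wide; open, the fingers measure 114 mm over their backs; the gripper's body (76 mm by 85 mm) begins 54 mm behind the grasp point. The pads swing forward as they close: fully open they stand 13 mm farther back than shut.
Start: joints at [-1.445, 0.313, 1.498, -0, 1.331, -0.223], TCP at [179.417, -493.397, 231.294] pointing down, gripper open.
Joint ranges: [-2.94, 2.94], [-0.97, 2.17], [0.19, 2.56], [-1.23, 4.37], [0.02, 3.11], [-2.88, 2.88]. Speed limits (rad/s): [2.39, 2.39, 3.01, 3.14, 3.14, 3.14].

INTERFACE

Orientations are given as a unit quaternion [w, x, y, z].
In Python, from rig import ctrl gives the robot as it stands.
- The arm moves only by the shell command python3 -m inch 'ROWS' [OPENING] [FORCE]. ROWS is text: rows parted by semicolons, each of 6 numbers parted by spaces: the shift along the tool's x, y, z in mm, then the turn, a rotation vector about the tool's x, y, z in units of 6 degrees (1.0 is 6 degrees). A call has exactly 10 rows; each row shifts and turns the commanded pose from where the row before left it, along the tool's axes as they then stand; what a row does not reach is not made up. A row lasts 1/12 s, in which the tool goes at most 41.7 mm and 7.16 degrees, less where a joint would pass 70% of its speed; a pose out of reach is approached as far as the arm can. A call with a gripper value outside its range is refused whole. OPENING is the opening, from 0 (shut) to 1 (fully open), set as the call begins (- or left out, the last holds). The fingers move at their own pace and stop on an object; FORCE is the grip in N (left out, the last holds). Time passes only in rows, so rows that do not move let the fingers close, or fill a call up. It gives the time, the measured TCP pose, the force, the opening and the grip force at its end, in the units of the state.
- ctrl.sense(): the state, without advancing time (a new reading comes with each control period).
- ctrl.capture(name): name is "side" or "top"; returns a dict with "image" (384x512x3 uint8, red, green, blue), "intrinsics" (3x3 intrinsics, pixels), "rvec" (rotation vector, rad) and "tvec" (3), from world to camera coordinates, as OpenCV has them. Camera axes: x right, y down, z forward; pixel columns grow to the right and rows downward; lengths in mm; the calibration is good to about 2 mm. A picture is of the moment at which its call begins. There is no depth.
- ctrl.finish_job(): hands the job in; it is judged then, once.
The state is a dict: "time_s": time; "joints": joint angles; "dq": joint speeds; "tau": joint torques, N m; "eef_pos": TCP position; "ee_rot": TCP orientation; "force": force on the tool from outside, world axes, zero at the start; "wrist_torque": the same for the moment, N m; "grip_width": opening from 0.0 (shut) to 1.0 (fully open); "grip_force": force on a finger pad.
Only numpy, scipy, OpenCV 4.12 (cv2) and the standard library are available. Lean on these libraries where they do the work, as an engineer would, in place of code of your own. Each camera call takes 0.05 s, during which the arm holds its last target. There are 200 camera calls.

TASK

Take the red-handled spacer gauge from its wooden stand and step it along the soldering grate, first between the end stop and strip one, then strips one and two, then two and three: each time with its flat face lightly touching the stop or the strip already set, push it fully down so that its taper moves the next strip away, and keep it down there, its flat face still touching, for about a second. Then put the gauge fully home in its stand, with all three gaps equal to its thickness. Brick and stop are brittle, so press gently, touch the strips with nothing but the gauge, do not shift a strip already set, and leave everything else alone.

Things in the scene. Friction and masses are not known exactly. Their poses are not given: they have to be found in the camera images.
- gauge: spacer gauge: red handle, crossbar (z 52 to 62 mm, x 2 to 20 mm, 80 mm long in y; its ends rest on cheeks) and under it the blade. 0.2 kg, 100 mm tall, upright. Origin: 52 mm under the crossbar, at the blade's nose, mid lower edge of its flat face if the blade sat in the middle; but the blade is fixed off-middle by an unknown 0 to 4 mm along +x or -x, another each time: find it by feel
- gauge_blade_nose (a point): where the nose's flat-face edge is if the blade sits in the middle (it is off by up to 4 mm along x). Slippery aluminium blade 44 mm wide (y), z 0 to 52 mm: flat upright face on the -x side; thickness 4.5 mm at the nose (z 0), growing evenly on the +x side to 22 mm at z 38 mm, then 22 mm up to z 52 mm; 1 to 2 mm lead-in chamfer on the flat side
- gauge_handle (a point): centre of the gauge's red handle, at x 11, y 0, z 81 mm of the gauge: 16 mm to grip along gauge x (best: it then does not tip under side load), 40 mm long in y, 38 mm high (z 62 to 100 mm); a white stripe on its top runs along the flat-face side
- gauge_mid (a point): point below the handle's middle at nose height: x 11 mm, y 0, z 0 in the gauge's frame
- stand: dark wooden stand, fixed, 60 x 82 x 66 mm, origin at the centre of its underside. The blade hangs in an open slot 36 mm long (x), 58 mm wide (y); the crossbar's ends rest on the cheeks (12 mm thick, y 29 to 41 mm either side, top z 66 mm). The gauge starts there with its x along the stand's x and may be returned either way round
- stand_seat (a point): point of the stand where gauge_mid lies when the gauge is home: 14 mm above the table, centre of the slot
- grate: soldering grate fixed to the table: steel bed with a steel cheek along each side. Origin on the table under the inner face of the end stop, mid width; x along the row from the stop past strips 1, 2, 3; z up. x -14 to 190 mm, 82 mm wide. Bed top z 10 mm; cheeks y 29 to 41 mm either side, top z 66 mm. Gauge fully down = crossbar on the cheeks, gauge origin 14 mm above the table
- stop: fixed white ceramic end stop of the grate, 14 mm thick, 58 mm wide, top at z 65 mm; its frame is the grate's frame, its inner face is at x = 0
- strip1: first red brick strip from the stop, 20 mm thick (along the row), 54 mm wide, 52 mm high, top z 64 mm. Slides only along the row, with 5 N of friction, and stays where left. Origin: bottom centre of the face nearest the stop, 12 mm above the table; far face at x 20 mm. Axes as the grate's. Each gap, once the one before it is set, is 16 to 20 mm wide
- strip2: second brick strip, as strip1, but slides with 3.5 N of friction
- strip3: third brick strip, as strip1, but slides with 2.2 N of friction
- bottle: water bottle on the bench, not needed: leave it alone
- bowl: steel bowl on the bench, not needed: leave it alone
- pliers: red-handled pliers on the bench, not needed: leave it alone
- spare_strip: spare strip on the bench, not needed: leave it alone
- jar: white jar on the bench, not needed: leave it alone
- firebrick: fire brick on the bench, not needed: leave it alone
- tweezers: steel tweezers lying on the fire brick, on the bench, not needed: leave it alone
Mind the look-alikes: they are no part of the job. What is shaped like the grate but green is not meant.

How it is judged (in metres and radians):
On the way, in this order (a step that is already met when the one before it is completed fails the run):
1. the gauge fully down between the end stop and strip 1, touching the first-named, that gap as wide as the gauge (22 mm within 1.5 mm) (z of gauge in the frame of grate below 0.018 m and contact force between gauge and stop above 0.3 N and x of gauge in the frame of stop between -0.008 and 0.008 m and x of strip1 in the frame of stop between 0.0205 and 0.0235 m), for 0.3 s.
2. the gauge fully down between strip 1 and strip 2, touching the first-named, that gap as wide as the gauge (22 mm within 1.5 mm) (z of gauge in the frame of grate below 0.018 m and contact force between gauge and strip1 above 0.3 N and x of gauge in the frame of strip1 between 0.012 and 0.028 m and x of strip2 in the frame of strip1 between 0.0405 and 0.0435 m), for 0.3 s.
3. the gauge fully down between strip 2 and strip 3, touching the first-named, that gap as wide as the gauge (22 mm within 1.5 mm) (z of gauge in the frame of grate below 0.018 m and contact force between gauge and strip2 above 0.3 N and x of gauge in the frame of strip2 between 0.012 and 0.028 m and x of strip3 in the frame of strip2 between 0.0405 and 0.0435 m), for 0.3 s.
At the end, for the whole second after the job is handed in: all three gaps 22 mm within 1.5 mm; the gauge back in its stand: within 10 mm of its centre, no more than 4 mm above its seat, upright within 0.08 rad, at rest (x of strip1 in the frame of stop between 0.0205 and 0.0235 m and x of strip2 in the frame of strip1 between 0.0405 and 0.0435 m and x of strip3 in the frame of strip2 between 0.0405 and 0.0435 m and horizontal distance between gauge_mid and stand_seat below 0.01 m and z of gauge in the frame of stand below 0.018 m and angle between gauge's own z axis and vertical below 0.08 rad and linear speed of gauge below 0.01 m/s); the robot touches nothing.
It fails at once if gauge pressed with more than 20 N against a strip or the end stop (contact force between gauge and stop above 20 N or contact force between gauge and strip1 above 20 N or contact force between gauge and strip2 above 20 N or contact force between gauge and strip3 above 20 N).
It fails at once if a strip or the stop touched by the robot itself (contact force between any of the fingers, the arm and stop above 0.5 N or contact force between any of the fingers, the arm and strip1 above 0.5 N or contact force between any of the fingers, the arm and strip2 above 0.5 N or contact force between any of the fingers, the arm and strip3 above 0.5 N).
It fails at once if a bystander shifted more than 20 mm (distance of any of bottle, bowl, pliers, spare_strip, jar, firebrick, tweezers from where it was at the start of the episode above 0.02 m).
It also fails if it takes over 72 s, if anything falls off the work surface, if the arm or the gripper's body presses on something with over 40 N, if the wrist force passes 120 N, or if a joint passes its speed limit or range.

## Working session

There is one attempt and no reset: what is moved stays moved. The work goes in short steps, Python scripts to look and compute and a shell command to move; the robot and the scene stay as the last step left them, time stands still between calls to the robot, and variables do not carry over. Pictures are saved under pics/ and viewed, at most 10 in all, crops included, and the job is handed in when it is done.

```bash
ls; mkdir -p pics; python3 - <<'E'
from rig import ctrl
import cv2
print(ctrl.sense())
for n in("top","side"):
    c=ctrl.capture(n); cv2.imwrite(f"pics/{n}0.png",c["image"][:,:,::-1]); print(c["intrinsics"],c["rvec"],c["tvec"])
E
```

```text
pics
{'time_s': 0.0, 'joints': array([-1.44540301e+00,  3.13443781e-01,  1.49846725e+00,  2.33324141e-06,
        1.33100181e+00, -2.23387988e-01]), 'dq': array([ 8.67819590e-04, -6.07566336e-04, -8.51879169e-05, -6.55884499e-04,
       -2.50401132e-04,  8.55695306e-04]), 'tau': array([-1.05262712e-03, -4.12266040e+01, -2.59744942e+01, -2.77048666e-04,
        4.00652571e-03,  9.53690119e-06]), 'eef_pos': array([ 179.38075676, -493.11791791,  230.72690559]), 'ee_rot': array([-6.59248351e-04,  9.84832282e-01,  1.73507754e-01,  3.34617041e-05]), 'force': array([ 0.08551732, -0.38898436, -0.30967337]), 'wrist_torque': array([ 0.03567232,  0.00430677, -0.0049118 ]), 'grip_force': 0.0, 'grip_width': 0.9972640929112296}
[[416.57019647   0.         262.2910055 ]
 [  0.         416.57019647 196.66011483]
 [  0.           0.           1.        ]] [ 2.14637738 -2.11972076  0.18524331] [  25.58083046  574.19095856 1101.43377047]
[[394.22018088   0.         254.87720561]
 [  0.         394.22018088 192.11236044]
 [  0.           0.           1.        ]] [ 0.25464907 -2.85503221  1.1082051 ] [ 537.19646642  112.74438218 1309.70740088]
```

View pics/top0.png

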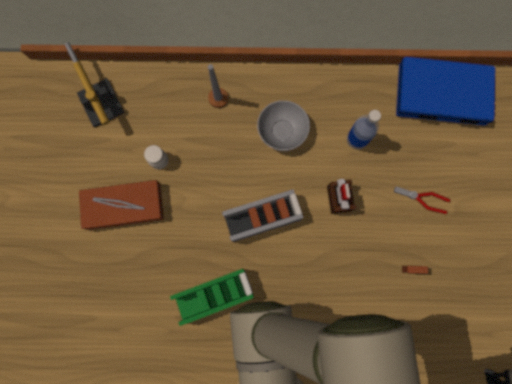

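View pics/side0.png

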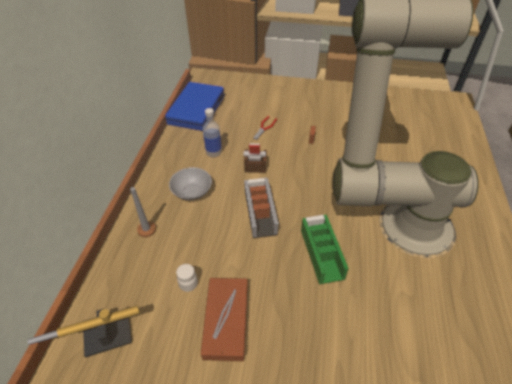

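The top view shows the steel grate at about (263,216) with its white stop at the right end (296,205). The gauge in its dark stand is at (341,196). The look-alikes are the green grate at (213,296) and the red pliers at (425,200). The grey grate and the red handle in the wooden stand match the description, so I'll confirm them in a crop.

```bash
python3 - <<'E'
import cv2,numpy as np
a=cv2.imread("pics/top0.png")[165:255,210:370]; b=cv2.imread("pics/side0.png")[130:250,225:305]
a=cv2.resize(a,None,fx=5,fy=5,interpolation=cv2.INTER_CUBIC)
b=cv2.resize(b,None,fx=3.75,fy=3.75,interpolation=cv2.INTER_CUBIC)
cv2.imwrite("pics/c0.png",cv2.resize(a,(800,450)))
cv2.imwrite("pics/c1.png",b)
E
```

```text
(no output)
```

View pics/c0.png

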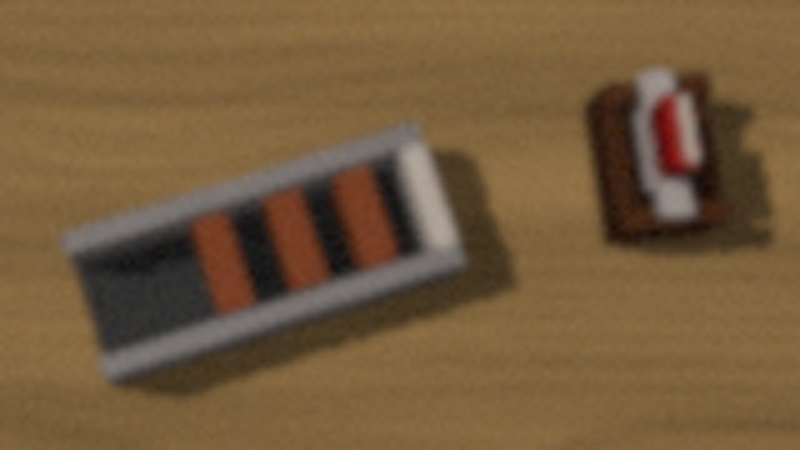

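The crop confirms both. The grate's corners in crop pixels are about (65,240), (110,378), (465,260) and (412,128), with the white stop at its right end. The gauge's handle is at about (682,132), with the white stripe on its right side, so the flat face points the same way as the stop. Next I'll cast these onto planes.

```bash
cat > h.py <<'E'
import cv2,numpy as np
from rig import ctrl
def ray(c,uv,z):
    R=cv2.Rodrigues(np.array(c["rvec"],float))[0]; t=np.array(c["tvec"],float).ravel()
    uv=np.atleast_2d(np.array(uv,float)); d=(np.linalg.inv(c["intrinsics"])@np.c_[uv,np.ones(len(uv))].T)
    d=R.T@d; o=-R.T@t
    return (o[:,None]+d*((z-o[2])/d[2])).T
def proj(c,P): return cv2.projectPoints(np.array(P,float),np.array(c["rvec"],float),np.array(c["tvec"],float),np.array(c["intrinsics"],float),None)[0][:,0]
def rect(pts):
    # ordered by cv2
    (cx,cy),(w,h),a=cv2.minAreaRect(pts.astype(np.float32)); 
    if w<h: w,h,a=h,w,a+90
    return np.round([cx,cy,w,h,(a+90)%180-90],1)
def blob(m,box):
    k=np.zeros_like(m); x0,y0,x1,y1=box; k[y0:y1,x0:x1]=m[y0:y1,x0:x1]
    cs=cv2.findContours(k,cv2.RETR_EXTERNAL,cv2.CHAIN_APPROX_NONE)[0]
    return [c[:,0] for c in sorted(cs,key=cv2.contourArea,reverse=True)]
E
python3 - <<'E'
from h import *
c=ctrl.capture("top")
f=lambda p:np.array(p)/5+np.array([210-.4,165-.4])
P=ray(c,f([(65,240),(110,380),(467,262),(412,126)]),66);print("grate",P.round(1),rect(P[:,:2]))
P=ray(c,f([(400,145),(420,140),(460,245),(432,252)]),65);print("stop",P.round(1))
P=ray(c,f([(333,170),(372,165),(398,260),(362,268),(265,193),(303,188),(329,285),(292,292),(193,215),(232,210),(256,305),(222,313)]),64);print("strips",P.round(1))
P=ray(c,f([(588,98),(708,75),(722,222),(610,240)]),66);print("stand",P.round(1),rect(P[:,:2]))
P=ray(c,f([(637,70),(673,68),(697,217),(660,220)]),76);print("bar",P.round(1),rect(P[:,:2]))
P=ray(c,f([(660,95),(692,92),(704,165),(675,173)]),114);print("handle",P.round(1),rect(P[:,:2]))
# colour masks
im=cv2.resize(c["image"],None,fx=4,fy=4,interpolation=cv2.INTER_CUBIC).astype(int)
r,g,b=im[...,0],im[...,1],im[...,2]
red=((r>g*1.8)&(r>90)).astype(np.uint8)
g4=lambda p:(p+.5)/4-.5
for k in blob(red,(880,660,1260,960))[:4]:
    print("red",cv2.contourArea(k),rect(ray(c,g4(k),64)[:,:2]),rect(ray(c,g4(k),114)[:,:2]))
grey=((abs(r-b)<25)&(r>85)).astype(np.uint8)
for k in blob(grey,(860,740,1260,980))[:3]: print("grey",cv2.contourArea(k),rect(ray(c,g4(k),66)[:,:2]))
for k in blob(grey,(1290,690,1430,870))[:3]: print("grey g",cv2.contourArea(k),rect(ray(c,g4(k),76)[:,:2]))
red=((r>g*1.8)&(r>120)).astype(np.uint8)
for k in blob(red,(1290,690,1430,870))[:2]: print("red g",cv2.contourArea(k),rect(ray(c,g4(k),114)[:,:2]))
E
```

```text
grate [[525.8 139.5  66. ]
 [450.7 113.3  66. ]
 [516.6 -77.8  66. ]
 [591.  -48.1  66. ]] [521.2  30.9 202.2  80.  -70.9]
stop [[580.5 -41.6  65. ]
 [583.4 -52.5  65. ]
 [525.9 -74.1  65. ]
 [521.9 -59.   65. ]]
strips [[566.4  -5.2  64. ]
 [569.4 -26.4  64. ]
 [517.5 -40.7  64. ]
 [512.9 -21.2  64. ]
 [553.2  31.7  64. ]
 [556.3  11.1  64. ]
 [503.4  -3.4  64. ]
 [499.4  16.5  64. ]
 [540.7  70.6  64. ]
 [543.7  49.5  64. ]
 [492.1  35.8  64. ]
 [487.6  54.1  64. ]]
stand [[ 607.8 -144.4   66. ]
 [ 621.5 -210.5   66. ]
 [ 540.2 -216.1   66. ]
 [ 529.6 -155.2   66. ]] [ 575.5 -182.8   83.5   67.3    7.8]
bar [[ 621.6 -169.7   76. ]
 [ 623.  -189.3   76. ]
 [ 541.3 -200.5   76. ]
 [ 539.4 -180.6   76. ]] [ 581.4 -185.1   83.7   20.     7.5]
handle [[ 600.  -174.5  114. ]
 [ 601.8 -191.3  114. ]
 [ 563.1 -196.7  114. ]
 [ 558.7 -181.5  114. ]] [ 580.7 -186.3   41.9   16.9    9.6]
red 1967.0 [528.3  15.2  49.6  20.3  18.8] [521.6  16.   47.4  19.4  18.8]
red 1957.0 [540.7 -22.5  49.4  20.4  18. ] [533.5 -20.   47.2  19.5  18. ]
red 1849.0 [515.   54.3  49.7  19.4  19.1] [508.9  53.4  47.5  18.6  19.1]
grey 12785.0 [522.4  31.4 205.4  84.5 -70.8]
grey g 2161.5 [ 579.7 -182.6   81.4   27.1    7.2]
grey g 24.0 [ 589.1 -200.9    6.2    2.    -1.3]
grey g 4.5 [ 575.4 -203.3    3.5    0.7   -1.4]
red g 364.5 [ 580.7 -180.8   36.4    7.6   11.6]
```

```bash
R="";python3 -m inch '30 -9.5 0 0 0 0;30 -9.5 0 0 0 0;30 -9.5 0 0 0 0;30 -9.5 0 0 0 0;30 -9.5 0 0 0 0;30 -9.5 0 0 0 0;30 -9.5 0 0 0 0;30 -9.5 0 0 0 0;30 -9.5 0 0 0 0;30 -9.5 0 0 0 0' 1 40
python3 -m inch '30 -9.5 0 0 0 0;30 -9.5 0 0 0 0;30 -9.5 0 0 0 0;30 -9.5 0 0 0 0;30 -9.5 0 0 0 0;30 -9.5 0 0 0 0;0 0 0 0 0 0.7;0 0 0 0 0 0.7;0 0 0 0 0 0.67;0 0 0 0 0 0'
```

```text
time_s: 0.98
eef_pos: [429.9, -300.3, 231.2]
ee_rot: [-0.0, 0.985, 0.174, -0.0]
force: [0.8, -0.5, 0.0]
grip_width: 0.997
grip_force: 0.0
time_s: 1.82
eef_pos: [578.6, -186.3, 230.9]
ee_rot: [-0.0, 0.998, 0.065, -0.0]
force: [0.9, -0.3, 0.5]
grip_width: 0.999
grip_force: 0.0
```

```bash
python3 -m inch '2.2 -0.4 24 0 0 0;0 0 24 0 0 0;0 0 24 0 0 0;0 0 24 0 0 0;0 0 24 0 0 0;0 0 14 0 0 0;0 0 8 0 0 0;0 0 6 0 0 0;0 0 0 0 0 0;0 0 0 0 0 0'
python3 -c "
from h import *
c=ctrl.capture('side');cv2.imwrite('pics/s1.png',cv2.resize(c['image'][100:250,200:320,::-1],None,fx=4,fy=4,interpolation=cv2.INTER_CUBIC))"
```

```text
time_s: 2.65
eef_pos: [581.0, -186.0, 84.0]
ee_rot: [0.0, 0.998, 0.066, 0.0]
force: [-0.1, -0.3, 0.4]
grip_width: 0.998
grip_force: 0.0
```

View pics/s1.png

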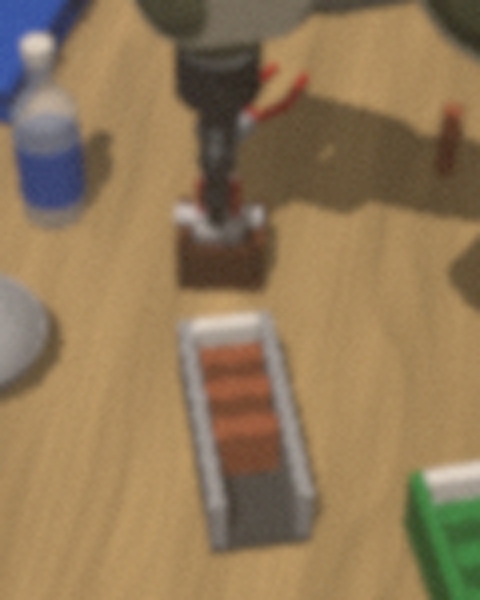

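The finger at crop (218,170) stands in line with the red handle at (218,195), and the rest of the scene is untouched. Closing the gripper now.

```bash
python3 -m inch '0 0 0 0 0 0;0 0 0 0 0 0;0 0 0 0 0 0;0 0 0 0 0 0;0 0 0 0 0 0;0 0 0 0 0 0;0 0 0 0 0 0;0 0 0 0 0 0;0 0 0 0 0 0;0 0 0 0 0 0' 0 60
```

```text
time_s: 3.53
eef_pos: [580.7, -185.8, 83.4]
ee_rot: [0.0, 0.998, 0.066, 0.0]
force: [-0.6, 0.1, 2.7]
grip_width: 0.173
grip_force: 58.6
```

```bash
python3 -m inch '0 0 -5 0 0 0;0 0 -10 0 0 0;0 0 -18 0 0 0;0 0 -18 0 0 0;0 0 -18 0 0 0;0 0 0 0 0 0;-2.6 -25.5 0 0 0 0;-2.6 -25.5 0 0 0 0;-2.6 -25.5 0 0 0 0;-2.6 -25.5 0 0 0 0'
python3 -m inch '-2.6 -25.5 0 0 0 0;-2.6 -25.5 0 0 0 0;0 0 0 0 0 -0.64;0 0 0 0 0 -0.64;0 0 0 0 0 -0.64;0 0 0 0 0 0;0 0 0 0 0 0;0 0 0 0 0 0;0 0 0 0 0 0;0 0 0 0 0 0'
python3 - <<'E'
from h import *
o=np.array([550.7,-52.]);s=ctrl.sense();a=np.radians(109);d=np.array([np.cos(a),np.sin(a)]);n=np.array([-d[1],d[0]])
p=s["eef_pos"][:2]-o;print(p@d,p@n,2*np.degrees(np.arctan2(s["ee_rot"][2],s["ee_rot"][1])),s["force"],s["eef_pos"])
for v in("top","side"):
  c=ctrl.capture(v);im=c["image"]
  q=proj(c,[[*o,66]])[0].astype(int);w=im[q[1]-55:q[1]+55,q[0]-50:q[0]+50,::-1]
  cv2.imwrite(f"pics/{v}2.png",cv2.resize(w,None,fx=5,fy=5,interpolation=cv2.INTER_CUBIC))
a=[cv2.imread(f"pics/{v}2.png") for v in("top","side")]
cv2.imwrite("pics/both2.png",cv2.resize(np.hstack(a),(800,440)))
E
```

```text
time_s: 4.37
eef_pos: [556.2, -85.0, 151.5]
ee_rot: [-0.0, 0.998, 0.066, -0.001]
force: [0.6, 1.3, -2.5]
grip_width: 0.179
grip_force: 58.8
time_s: 5.2
eef_pos: [545.0, -36.3, 152.2]
ee_rot: [-0.0, 0.986, 0.165, -0.0]
force: [-0.5, 0.2, -2.5]
grip_width: 0.179
grip_force: 59.2
16.719662528603745 0.2195901493515042 19.02933498604398 [-0.45271669  0.1540078  -2.47984425] [545.04898376 -36.26274006 152.17261134]
```

View pics/both2.png

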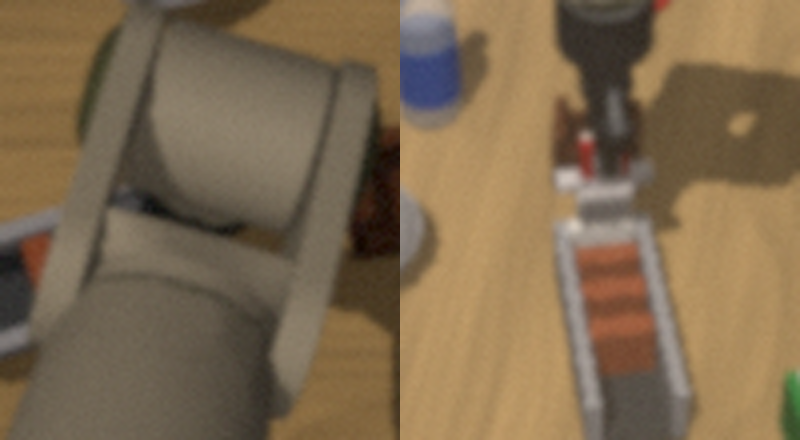

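The side crop shows the gauge upright in the gripper, with its blade at (605,205) in line with the row behind the stop. I'll lower the nose into gap 1.

```bash
cat > st.py <<'E'
from h import *
o=np.array([550.7,-52.]);s=ctrl.sense();a=np.radians(109);d=np.array([np.cos(a),np.sin(a)]);n=np.array([-d[1],d[0]])
p=s["eef_pos"][:2]-o;f=s["force"]
print("x %.2f y %.2f noseZ %.2f yaw %.2f  Fx %.2f Fy %.2f Fz %.2f tq %s t %.1f"%(p@d,p@n,s["eef_pos"][2]-69.4,2*np.degrees(np.arctan2(s["ee_rot"][2],s["ee_rot"][1])),f[:2]@d,f[:2]@n,f[2],s["wrist_torque"].round(2),s["time_s"]))
E
python3 -m inch '0 0 8 0 0 0;0 0 5 0 0 0;0 0 3 0 0 0;0 0 3 0 0 0;0 0 3 0 0 0;0 0 2 0 0 0;0 0 1 0 0 0;0 0 0 0 0 0;0 0 0 0 0 0;0 0 0 0 0 0' >/dev/null; python3 st.py
python3 -m inch '0 0.3 0 0 0 0;0 0.3 0 0 0 0;0 0.3 0 0 0 0;0 0.3 0 0 0 0;0 0.3 0 0 0 0;0 0.3 0 0 0 0;0 0.2 0 0 0 0;0 0 0 0 0 0;0 0 0 0 0 0;0 0 0 0 0 0' >/dev/null; python3 st.py
```

```text
x 16.70 y 0.09 noseZ 58.10 yaw 19.09  Fx -0.38 Fy 0.01 Fz -2.61 tq [ 0.04 -0.    0.  ] t 6.1
x 14.78 y 0.17 noseZ 57.88 yaw 19.08  Fx 0.00 Fy -0.52 Fz -2.83 tq [-0.02  0.    0.04] t 7.0
```

```bash
python3 -m inch '0 0.3 0 0 0 0;0 0.3 0 0 0 0;0 0.3 0 0 0 0;0 0.3 0 0 0 0;0 0 0 0 0 0;0 0 0 0 0 0;0 0 0 0 0 0;0 0 0 0 0 0;0 0 0 0 0 0;0 0 0 0 0 0' >/dev/null; python3 st.py
```

```text
x 13.56 y 0.17 noseZ 57.91 yaw 19.09  Fx -0.02 Fy 0.13 Fz -3.43 tq [ 0.   -0.    0.01] t 7.8
```

```bash
python3 -m inch '0 0.3 0 0 0 0;0 0.3 0 0 0 0;0 0.3 0 0 0 0;0 0.3 0 0 0 0;0 0 0 0 0 0;0 0 0 0 0 0;0 0 0 0 0 0;0 0 0 0 0 0;0 0 0 0 0 0;0 0 0 0 0 0' >/dev/null; python3 st.py
```

```text
x 12.99 y 0.17 noseZ 57.80 yaw 19.08  Fx 5.33 Fy -0.82 Fz -1.74 tq [ 1.21  0.32 -0.12] t 8.6
```

```bash
python3 -m inch '0 -0.4 0 0 0 0;0 0 2.5 0 0 0;0 0 2.5 0 0 0;0 0 2.5 0 0 0;0 0 2.5 0 0 0;0 0 2.5 0 0 0;0 0 2.5 0 0 0;0 0 2.5 0 0 0;0 0 0 0 0 0;0 0 0 0 0 0' >/dev/null; python3 st.py
```

```text
x 13.21 y 0.45 noseZ 39.72 yaw 19.08  Fx 4.98 Fy -0.35 Fz -3.50 tq [ 1.1   0.23 -0.04] t 9.5
```

```bash
python3 -m inch '0 -0.4 0 0 0 0;0 0 2 0 0 0;0 0 2 0 0 0;0 0 2 0 0 0;0 0 2 0 0 0;0 0 2 0 0 0;0 0 0 0 0 0;0 0 0 0 0 0;0 0 0 0 0 0;0 0 0 0 0 0' >/dev/null; python3 st.py
```

```text
x 13.25 y -0.05 noseZ 30.51 yaw 19.06  Fx 5.00 Fy -1.13 Fz -0.37 tq [ 1.13  0.33 -0.21] t 10.3
```

```bash
python3 -m inch '0 -0.2 0 0 0 0;0 -0.2 0 0 0 0;0 -0.1 0 0 0 0;0 0 0 0 0 0;0 0 0 0 0 0;0 0 0 0 0 0;0 0 0 0 0 0;0 0 0 0 0 0;0 0 0 0 0 0;0 0 0 0 0 0' >/dev/null; python3 st.py
```

```text
x 13.47 y 0.03 noseZ 30.49 yaw 19.09  Fx 2.21 Fy -2.29 Fz -0.66 tq [ 0.47 -0.28 -0.17] t 11.1
```

```bash
python3 -m inch '0 0 1.5 0 0 0;0 0 1.5 0 0 0;0 0 1.5 0 0 0;0 0 1.5 0 0 0;0 0 1.5 0 0 0;0 0 1.5 0 0 0;0 0 0 0 0 0;0 0 0 0 0 0;0 0 0 0 0 0;0 0 0 0 0 0' >/dev/null; python3 st.py
```

```text
x 13.62 y 0.42 noseZ 21.02 yaw 19.09  Fx -0.15 Fy -0.03 Fz -4.04 tq [-0.21 -0.05 -0.13] t 12.0
```

```bash
python3 -m inch '0 0 1.5 0 0 0;0 0 1.5 0 0 0;0 0 1.5 0 0 0;0 0 1.2 0 0 0;0 0 0.7 0 0 0;0 0 0.3 0 0 0;0 0.2 0 0 0 0;0 0 0 0 0 0;0 0 0 0 0 0;0 0 0 0 0 0' >/dev/null; python3 st.py
```

```text
x 13.58 y 0.11 noseZ 14.68 yaw 19.08  Fx 1.64 Fy -1.13 Fz -0.24 tq [ 0.23 -0.06 -0.14] t 12.8
```

```bash
python3 -m inch '0 0.2 0.4 0 0 0;0 0 0.4 0 0 0;0 0 0 0 0 0;0 0 0 0 0 0;0 0 0 0 0 0;0 0 0 0 0 0;0 0 0 0 0 0;0 0 0 0 0 0;0 0 0 0 0 0;0 0 0 0 0 0' >/dev/null; python3 st.py
```

```text
x 13.51 y 0.20 noseZ 14.04 yaw 19.09  Fx 5.23 Fy 0.91 Fz 5.20 tq [ 0.84  0.45 -0.22] t 13.6
```

```bash
python3 -m inch '0 0 0 0 0 0;0 0 0 0 0 0;0 0 0 0 0 0;0 -0.3 -0.5 0 0 0;0 0 -3 0 0 0;0 0 -5 0 0 0;0 0 -8 0 0 0;0 0 -10 0 0 0;0 0 -10 0 0 0;0 0 -10 0 0 0' >/dev/null; python3 st.py
python3 -m inch '0 0 -10 0 0 0;0 0 -4 0 0 0;0 0 0 0 0 0;0 -9 0 0 0 0;0 -9 0 0 0 0;0 -9 0 0 0 0;0 -9 0 0 0 0;0 -9 0 0 0 0;0 0 0 0 0 0;0 0 0 0 0 0' >/dev/null; python3 st.py
```

```text
x 13.43 y 0.00 noseZ 61.93 yaw 19.09  Fx 0.74 Fy 0.50 Fz -2.79 tq [ 0.16  0.07 -0.05] t 14.5
x 59.14 y 0.14 noseZ 74.42 yaw 19.15  Fx 0.63 Fy 0.16 Fz -2.88 tq [0.01 0.02 0.03] t 15.3
```

```bash
python3 -m inch '0 0 4 0 0 0;0 0 4 0 0 0;0 0 2.5 0 0 0;0 0 2.5 0 0 0;0 0 2 0 0 0;0 0 1.5 0 0 0;0 0 0 0 0 0;0 0 0 0 0 0;0 0 0 0 0 0;0 0 0 0 0 0' >/dev/null; python3 st.py
python3 -m inch '0 0.3 0 0 0 0;0 0.3 0 0 0 0;0 0.3 0 0 0 0;0 0.3 0 0 0 0;0 0.3 0 0 0 0;0 0.3 0 0 0 0;0 0.3 0 0 0 0;0 0 0 0 0 0;0 0 0 0 0 0;0 0 0 0 0 0' >/dev/null; python3 st.py
```

```text
x 58.52 y 0.15 noseZ 58.06 yaw 19.09  Fx -0.40 Fy -0.74 Fz -1.80 tq [-0.01 -0.06 -0.01] t 16.1
x 56.47 y 0.21 noseZ 57.90 yaw 19.09  Fx -0.11 Fy -0.25 Fz -2.47 tq [ 0.01 -0.05 -0.03] t 17.0
```

```bash
python3 -m inch '0 0.2 0 0 0 0;0 0.2 0 0 0 0;0 0.2 0 0 0 0;0 0 0 0 0 0;0 0 0 0 0 0;0 0 0 0 0 0;0 0 0 0 0 0;0 0 0 0 0 0;0 0 0 0 0 0;0 0 0 0 0 0' >/dev/null; python3 st.py
```

```text
x 55.88 y 0.21 noseZ 57.91 yaw 19.08  Fx -0.36 Fy -0.04 Fz -2.59 tq [-0.03  0.05 -0.05] t 17.8
```

```bash
python3 -m inch '0 0.2 0 0 0 0;0 0.2 0 0 0 0;0 0 0 0 0 0;0 0 0 0 0 0;0 0 0 0 0 0;0 0 0 0 0 0;0 0 0 0 0 0;0 0 0 0 0 0;0 0 0 0 0 0;0 0 0 0 0 0' >/dev/null; python3 st.py
```

```text
x 55.51 y 0.23 noseZ 57.89 yaw 19.08  Fx 1.23 Fy 0.56 Fz -2.32 tq [ 0.31  0.03 -0.  ] t 18.6
```

```bash
python3 -m inch '0 -0.15 3 0 0 0;0 0 3 0 0 0;0 -0.15 3 0 0 0;0 0 3 0 0 0;0 0 3 0 0 0;0 0 3 0 0 0;0 0 0 0 0 0;0 0 0 0 0 0;0 0 0 0 0 0;0 0 0 0 0 0' >/dev/null; python3 st.py
```

```text
x 55.72 y 0.14 noseZ 40.05 yaw 19.08  Fx -0.29 Fy -0.03 Fz -2.39 tq [ 0.03  0.01 -0.  ] t 19.5
```

```bash
python3 -m inch '0 0.15 1 0 0 0;0 0.15 1 0 0 0;0 0 1 0 0 0;0 0 1 0 0 0;0 0 0 0 0 0;0 0 0 0 0 0;0 0 0 0 0 0;0 0 0 0 0 0;0 0 0 0 0 0;0 0 0 0 0 0' >/dev/null; python3 st.py
```

```text
x 55.42 y 0.07 noseZ 36.02 yaw 19.08  Fx 1.50 Fy -1.99 Fz 0.70 tq [ 0.39 -0.18 -0.14] t 20.3
```

```bash
python3 -m inch '0 -0.15 1.5 0 0 0;0 0 1.5 0 0 0;0 0 1.5 0 0 0;0 0 1.5 0 0 0;0 0 1.5 0 0 0;0 0 1.5 0 0 0;0 0 1 0 0 0;0 0 0 0 0 0;0 0 0 0 0 0;0 0 0 0 0 0' >/dev/null; python3 st.py
```

```text
x 55.61 y 0.38 noseZ 25.53 yaw 19.09  Fx -0.99 Fy -0.31 Fz -3.58 tq [-0.21 -0.2  -0.09] t 21.1
```

```bash
python3 -m inch '0 0 2 0 0 0;0 0 2 0 0 0;0 0 2 0 0 0;0 0 2 0 0 0;0 0 1.5 0 0 0;0 0.1 1 0 0 0;0 0.1 0.6 0 0 0;0 0 0.5 0 0 0;0 0 0 0 0 0;0 0 0 0 0 0' >/dev/null; python3 st.py
```

```text
x 55.59 y 0.30 noseZ 14.15 yaw 19.09  Fx 0.30 Fy -0.58 Fz -2.60 tq [ 0.17  0.03 -0.16] t 22.0
```

```bash
python3 -m inch '0 0.15 0.2 0 0 0;0 0.1 0 0 0 0;0 0 0 0 0 0;0 0 0 0 0 0;0 0 0 0 0 0;0 0 0 0 0 0;0 0 0 0 0 0;0 0 0 0 0 0;0 0 0 0 0 0;0 0 0 0 0 0' >/dev/null; python3 st.py
```

```text
x 55.37 y 0.29 noseZ 14.06 yaw 19.08  Fx 5.26 Fy 0.27 Fz -0.06 tq [ 0.94  0.43 -0.11] t 22.8
```

```bash
python3 -m inch '0 -0.15 0 0 0 0;0 0 0 0 0 0;0 0 0 0 0 0;0 0 0 0 0 0;0 -0.15 -0.5 0 0 0;0 0 -3 0 0 0;0 0 -6 0 0 0;0 0 -10 0 0 0;0 0 -10 0 0 0;0 0 -10 0 0 0' >/dev/null; python3 st.py
python3 -m inch '0 0 -10 0 0 0;0 0 -10 0 0 0;0 0 0 0 0 0;0 -9 0 0 0 0;0 -9 0 0 0 0;0 -9 0 0 0 0;0 -9 0 0 0 0;0 -9 0 0 0 0;0 0 0 0 0 0;0 0 0 0 0 0' >/dev/null; python3 st.py
```

```text
x 55.27 y 0.03 noseZ 55.11 yaw 19.08  Fx 2.23 Fy 0.23 Fz -2.72 tq [0.52 0.22 0.  ] t 23.6
x 101.02 y 0.22 noseZ 73.58 yaw 19.15  Fx -0.23 Fy -0.09 Fz -3.00 tq [ 0.04 -0.03 -0.01] t 24.5
```

```bash
python3 -m inch '0 0 4 0 0 0;0 0 4 0 0 0;0 0 2.5 0 0 0;0 0 2.5 0 0 0;0 0 2 0 0 0;0 0 1 0 0 0;0 0 0 0 0 0;0 0 0 0 0 0;0 0 0 0 0 0;0 0 0 0 0 0' >/dev/null; python3 st.py
python3 -m inch '0 0.3 0 0 0 0;0 0.3 0 0 0 0;0 0.3 0 0 0 0;0 0.3 0 0 0 0;0 0.3 0 0 0 0;0 0.3 0 0 0 0;0 0 0 0 0 0;0 0 0 0 0 0;0 0 0 0 0 0;0 0 0 0 0 0' >/dev/null; python3 st.py
```

```text
x 100.45 y 0.23 noseZ 57.74 yaw 19.09  Fx -0.19 Fy 0.09 Fz -2.18 tq [0.03 0.03 0.04] t 25.3
x 98.70 y 0.30 noseZ 57.58 yaw 19.09  Fx 0.49 Fy -0.29 Fz -2.47 tq [ 0.06 -0.    0.01] t 26.1
```

```bash
python3 -m inch '0 0.3 0 0 0 0;0 0.2 0 0 0 0;0 0.2 0 0 0 0;0 0.1 0 0 0 0;0 0 0 0 0 0;0 0 0 0 0 0;0 0 0 0 0 0;0 0 0 0 0 0;0 0 0 0 0 0;0 0 0 0 0 0' >/dev/null; python3 st.py
```

```text
x 97.86 y 0.28 noseZ 57.59 yaw 19.08  Fx -0.01 Fy -0.98 Fz -2.85 tq [ 0.    0.06 -0.02] t 27.0
```

```bash
python3 -m inch '0 0.15 0 0 0 0;0 0.1 0 0 0 0;0 0 0 0 0 0;0 0 0 0 0 0;0 0 0 0 0 0;0 0 0 0 0 0;0 0 0 0 0 0;0 0 0 0 0 0;0 0 0 0 0 0;0 0 0 0 0 0' >/dev/null; python3 st.py
```

```text
x 97.61 y 0.29 noseZ 57.62 yaw 19.08  Fx -0.71 Fy -0.08 Fz -2.53 tq [ 0.08 -0.06  0.  ] t 27.8
```

```bash
python3 -m inch '0 0.1 2.5 0 0 0;0 0 2.5 0 0 0;0 0 2.5 0 0 0;0 0 2.5 0 0 0;0 0 2.5 0 0 0;0 0 2.5 0 0 0;0 0 2.5 0 0 0;0 0 0 0 0 0;0 0 0 0 0 0;0 0 0 0 0 0' >/dev/null; python3 st.py
```

```text
x 97.62 y 0.36 noseZ 40.06 yaw 19.08  Fx 1.60 Fy 0.26 Fz -2.84 tq [0.36 0.18 0.01] t 28.6
```

```bash
python3 -m inch '0 -0.1 2 0 0 0;0 0 2 0 0 0;0 0 2 0 0 0;0 0 2 0 0 0;0 0 1.5 0 0 0;0 0 1.5 0 0 0;0 0 1.5 0 0 0;0 0 1.5 0 0 0;0 0 0 0 0 0;0 0 0 0 0 0' >/dev/null; python3 st.py
```

```text
x 97.57 y 0.41 noseZ 25.76 yaw 19.09  Fx 0.63 Fy -0.85 Fz -3.68 tq [-0.06 -0.12 -0.08] t 29.5
```

```bash
python3 -m inch '0 0 2 0 0 0;0 0 2 0 0 0;0 0 2 0 0 0;0 0 2 0 0 0;0 0 1.5 0 0 0;0 0.1 1 0 0 0;0 0.05 0.6 0 0 0;0 0 0.6 0 0 0;0 0 0 0 0 0;0 0 0 0 0 0' >/dev/null; python3 st.py
```

```text
x 97.56 y 0.36 noseZ 14.25 yaw 19.08  Fx -0.08 Fy -0.25 Fz -2.83 tq [ 0.12 -0.04 -0.12] t 30.3
```

```bash
python3 -m inch '0 0.1 0.2 0 0 0;0 0.1 0 0 0 0;0 0 0 0 0 0;0 0 0 0 0 0;0 0 0 0 0 0;0 0 0 0 0 0;0 0 0 0 0 0;0 0 0 0 0 0;0 0 0 0 0 0;0 0 0 0 0 0' >/dev/null; python3 st.py
```

```text
x 97.34 y 0.33 noseZ 14.17 yaw 19.08  Fx 3.09 Fy 0.42 Fz -1.52 tq [ 0.62  0.21 -0.09] t 31.1
```

```bash
python3 -m inch '0 0 0 0 0 0;0 0 0 0 0 0;0 0 0 0 0 0;0 0 0 0 0 0;0 -0.2 -0.5 0 0 0;0 0 -3 0 0 0;0 0 -6 0 0 0;0 0 -10 0 0 0;0 0 -10 0 0 0;0 0 -10 0 0 0' >/dev/null; python3 st.py
python3 -m inch '0 0 -10 0 0 0;0 0 -10 0 0 0;0 0 -8 0 0 0;0 0 0 0 0 1;0 0 0 0 0 0.92;0 0 0 0 0 0;0 0 0 0 0 0;0 0 0 0 0 0;0 0 0 0 0 0;0 0 0 0 0 0' >/dev/null; python3 st.py
cat >go.py <<'E'
from h import *
s=ctrl.sense();R=np.array([2*s["ee_rot"][1]**2-1,2*s["ee_rot"][1]*s["ee_rot"][2]])
d=np.array([580.7,-185.8])-s["eef_pos"][:2];print(d, "tool x",d@R,"tool y",d@[R[1],-R[0]],s["eef_pos"])
E
python3 go.py
```

```text
x 97.21 y 0.06 noseZ 55.21 yaw 19.08  Fx 0.77 Fy -0.05 Fz -3.26 tq [ 0.15  0.04 -0.08] t 32.0
x 97.46 y 0.30 noseZ 81.70 yaw 7.64  Fx 0.05 Fy 0.27 Fz -3.31 tq [0.01 0.01 0.  ] t 32.8
[  62.01350614 -225.85748329] tool x 31.454898145333967 tool y 232.09452034807458 [518.68649386  40.05748329 151.10489807]
```

```bash
python3 -m inch '3.1 23.2 0 0 0 0;3.1 23.2 0 0 0 0;3.1 23.2 0 0 0 0;3.1 23.2 0 0 0 0;3.1 23.2 0 0 0 0;3.1 23.2 0 0 0 0;3.2 23.2 0 0 0 0;3.2 23.2 0 0 0 0;3.2 23.2 0 0 0 0;3.2 23.2 0 0 0 0' >/dev/null
python3 -m inch '0 0 0 0 0 0;0 0 0 0 0 0;0 0 8 0 0 0;0 0 8 0 0 0;0 0 8 0 0 0;0 0 6 0 0 0;0 0 0 0 0 0;0 0 0 0 0 0;0 0 0 0 0 0;0 0 0 0 0 0' >/dev/null
python3 go.py; python3 st.py
```

```text
[0.12564532 0.04927747] tool x 0.13104190339405603 tool y -0.03229585161919993 [ 580.57435468 -185.84927747  121.53371102]
x -136.28 y 15.33 noseZ 52.13 yaw 7.57  Fx 0.69 Fy 0.22 Fz -1.74 tq [0.01 0.03 0.05] t 34.5
```

Nothing touched on the way into the slot, so I'll lower it to 83.4.

```bash
python3 -m inch '0 0 8 0 0 0;0 0 8 0 0 0;0 0 8 0 0 0;0 0 6 0 0 0;0 0 4 0 0 0;0 0 2.5 0 0 0;0 0 1.4 0 0 0;0 0 0.3 0 0 0;0 0 0 0 0 0;0 0 0 0 0 0' >/dev/null;python3 st.py
```

```text
x -136.19 y 15.44 noseZ 14.03 yaw 7.57  Fx 2.45 Fy 3.14 Fz 4.78 tq [0.21 0.59 0.03] t 35.3
```

```bash
python3 -m inch '0 0 0 0 0 0;0 0 0 0 0 0;0 0 0 0 0 0;0 0 0 0 0 0;0 0 0 0 0 0;0 0 0 0 0 0;0 0 0 0 0 0;0 0 0 0 0 0;0 0 0 0 0 0;0 0 0 0 0 0' 1
python3 -m inch '0 0 -5 0 0 0;0 0 -10 0 0 0;0 0 -20 0 0 0;0 0 -25 0 0 0;0 0 -25 0 0 0;0 0 -25 0 0 0;0 0 -25 0 0 0;0 0 -10 0 0 0;0 0 0 0 0 0;0 0 0 0 0 0'
python3 -m inch '0 25 0 0 0 0;0 30 0 0 0 0;0 30 0 0 0 0;0 30 0 0 0 0;0 30 0 0 0 0;0 30 0 0 0 0;0 30 0 0 0 0;0 20 0 0 0 0;0 0 0 0 0 0;0 0 0 0 0 0'
python3 - <<'E'
from h import *
c=ctrl.capture("top");im=cv2.resize(c["image"],None,fx=4,fy=4,interpolation=cv2.INTER_CUBIC).astype(int)
cv2.imwrite("pics/c9.png",cv2.resize(c["image"][160:255,210:370,::-1],None,fx=5,fy=5,interpolation=cv2.INTER_CUBIC))
r,g,b=im[...,0],im[...,1],im[...,2];red=((r>g*1.8)&(r>90)).astype(np.uint8)
a=np.radians(109);d=np.array([np.cos(a),np.sin(a)])
for k in blob(red,(880,660,1260,960))[:3]:
    q=rect(ray(c,(k+.5)/4-.5,64)[:,:2]);print(q,(q[:2]-[550.7,-52])@d)
E
```

```text
time_s: 36.13
eef_pos: [580.4, -185.8, 82.9]
ee_rot: [0.0, 0.998, 0.066, 0.0]
force: [0.4, -0.4, -0.6]
grip_width: 0.998
grip_force: 0.0
time_s: 36.97
eef_pos: [580.2, -185.7, 227.4]
ee_rot: [-0.0, 0.998, 0.066, -0.0]
force: [0.1, 0.4, -1.6]
grip_width: 0.997
grip_force: 0.0
time_s: 37.8
eef_pos: [609.4, -409.3, 224.9]
ee_rot: [-0.002, 0.998, 0.065, -0.001]
force: [0.4, 0.7, -0.5]
grip_width: 1.002
grip_force: 0.0
[539.7 -19.5  49.4  20.9  18.7] 34.31060340600652
[526.4  20.   50.1  20.   18.3] 75.98864359645974
[513.6  59.7  49.6  19.5  19. ] 117.69300342480422
```

View pics/c9.png

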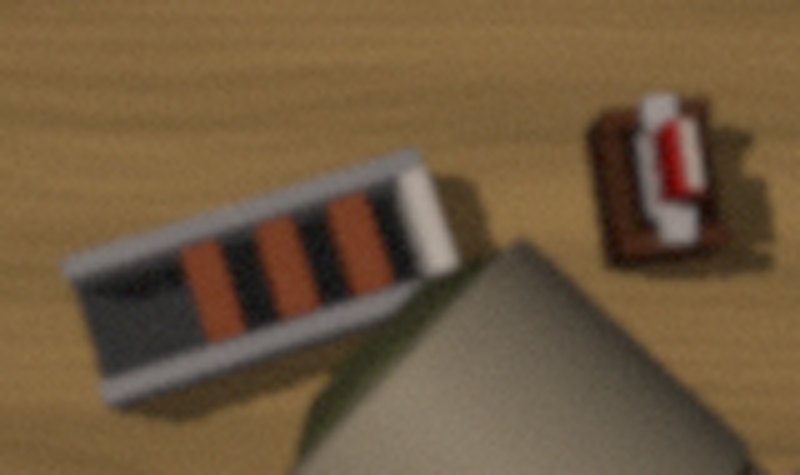

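The crop shows the gauge home in its stand at (672,165) and the strips evenly spaced, with measured pitches of 41.7 and 41.7 mm. By feel the contacts were 41.95 and 42.0 mm apart, so the first gap is right too.

```bash
python3 -c "
from rig import ctrl
print(ctrl.finish_job())"
```

```text
the job is handed in; nothing more can be done
None
```

I stepped the gauge through all three gaps, each measuring 22 mm within about 0.3 mm, put it back in its stand and handed the job in at about 38 s; no verdict came back.

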